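# Clamp the belt wheel's axle and fit its snap ring

## Robot

A 6-joint arm with a two-finger parallel gripper is mounted at the origin on the work surface. World frame = base frame: x ahead of the robot, y to its left, z up, the work surface at z = 0. Lengths are in m, angles in rad, forces in N, time in s.
With the tool pointing down it reaches from about 0.375 to 0.9 m from the base axis. Payload 3.1 kg.
Tool frame: the origin (TCP) lies between the finger pads; the fingertips stand manip.finger_overhang ahead of it and the grasp point (between the pads) lies 5 mm behind it (manip.finger_overhang is the distance from the TCP to the fingertips, in m); z points along the fingers, y is the line along which they close (so a half turn about z gives the same grasp; the last joint's range is limited). The gripper opens to 85 mm and grips with 20 to 120 N. Pads are 22 mm wide; open, the fingers measure 114 mm over their backs; the gripper's body (76 mm by 85 mm) begins 54 mm behind the grasp point. The pads swing forward as they close: fully open they stand 13 mm farther back than shut.
Start: joints at [-1.484, 0.527, 1.433, -0, 1.181, -0.178], TCP at [0.164, -0.603, 0.245] pointing down, gripper open.
Joint ranges: [-3.08, 3.08], [-0.75, 2.2], [0.22, 2.44], [-1.43, 4.57], [0, 2.65], [-2.85, 2.85]. Speed limits (rad/s): [2.79, 2.79, 3.14, 3.14, 3.14, 3.14].

## Interface

Orientations are given as a unit quaternion [x, y, z, w].
In Python, from station import manip gives the robot as it stands.
- The arm moves only by the tool drive_tool, never from a script. Its argument "plan" is a list of rows, each a list of 7 numbers: the shift along the tool's x, y, z in m, then the turn, a rotation vector about the tool's x, y, z in degrees, then the opening, from -1 (shut) to 1 (fully open). In form: [[x, y, z, wx, wy, wz, gripper], ...]. A call has 1 to 10 rows; each row shifts and turns the commanded pose from where the row before left it, along the tool's axes as they then stand; what a row does not reach is not made up. A row lasts 1/10 s, in which the tool goes at most 50 mm and 8.59 degrees, less where a joint would pass 70% of its speed; a pose out of reach is approached as far as the arm can. A call is refused whole if a number of a shift passes 0.05 or a number of a turn 8.59, either way. A call with a gripper value outside its range is refused whole. The fingers move at their own pace and stop on an object; "newtons" is the grip in N (left out, the last holds). Time passes only in rows, so rows that do not move let the fingers close. It gives the time, the measured TCP pose, the force, the opening and the grip force at its end, in the units of the state.
- manip.sense(): the state, without advancing time (a new reading comes with each control period).
- manip.snapshot(name): name is "side" or "top"; returns a dict with "image" (420x560x3 uint8, red, green, blue), "z_map" (420x560 float32, m along the optical axis (not along the pixel's ray), 0 where there is no reading), "fov_y" (degrees; the focal length in pixels is half the picture's height over the tangent of half this angle, whatever the lens; pixels are square), "cx", "cy" (the principal point, pixels), "extrinsics" (4x4, takes a point from camera to world coordinates). Camera axes: x right, y up, looking along -z (the intrinsics and any distortion apply to the point x, -y, -z); pixel columns grow to the right and rows downward; lengths in m; the calibration is good to about 2 mm. A picture is of the moment at which its call begins.
- manip.sign_off(): hands the job in; it is judged then, once.
The state is a dict: "t": time; "q": joint angles; "qd": joint speeds; "tau": joint torques, N m; "tcp_pos": TCP position; "tool_rot": TCP orientation; "force": force on the tool from outside, world axes, zero at the start; "ft_torque": the same for the moment, N m; "finger_gap": opening from 0.0 (shut) to 1.0 (fully open); "gripper_force": force on a finger pad.
Only numpy, scipy, OpenCV 4.12 (cv2) and the standard library are available. Lean on these libraries where they do the work, as an engineer would, in place of code of your own. Each camera call takes 0.05 s, during which the arm holds its last target. There are 200 camera calls.

## Task

First crank the vise shut until its jaw grips the axle's foot firmly. Then take the snap-ring pliers by their handles, squeeze them so that the ring on their tips is fully spread, bring it over the shaft end and lower it gently, without forcing it or letting it close, until it lies level in line with the groove just above the washer. Finish there, still squeezing the pliers so that the ring is held spread at the groove; leave the jar, cup, wood block and tape measure alone.

Things in the scene. Friction and masses are not known exactly. Their poses are not given: they have to be found in the camera images.
- vise: grey drill-press vise screwed on a 150 x 200 x 50 mm plywood riser; fixed to the bench. Origin under the riser, below the foot's clamped place. Its y runs along the screw: fixed jaw at -y (face at y = -20 mm), crank at +y. Bed 72 mm, screw axis 90 mm, jaw tops 112 mm above the bench.
- vise_crank (a joint): angle of the crank, rad; starts 0 to 0.7, grows as the vise closes: seen from the crank end clockwise, the knob going from the vise's +x side over the top to its -x side (8 mm of jaw a turn). At 0 the knob is 110 deg (1.92 rad) before the top. The jaw meets the foot at about 3.1; 0.5 rad more makes it firm. The screw holds itself; turning takes about 6 N at the knob.
- knob_grip (a point): middle of the crank's black cylindrical knob, 20 mm across, 54 mm long, lying parallel to the screw (vise y), free to spin on its pin; it circles the screw axis at 45 mm radius. Free air 28 mm either way along it: pinch it from above across the screw and carry it round.
- crank_hub (a point): point on the screw axis in the same upright plane as knob_grip (166 mm from vise origin along y at crank 0, moving in with the jaw); the knob circles round it in the plane across vise y.
- vise_jaw: moving jaw with the screw; origin in the plane of its steel face, mid-width, level with the vise's underside (the bench). The face looks to vise -y, starts 3 to 4 mm beyond its clamped place. Jaws are 100 mm wide and 40 mm deep.
- axle: axle stub standing loose on its 40 x 40 x 45 mm square steel foot between the jaws, 0.7 to 1 kg. Origin under the foot, z up along the shaft. Aluminium belt wheel 85 mm across from 49 to 69 mm, steel washer 46 mm across with its top at 75 mm, groove 75 to 80 mm, shaft 33 mm across, end (bevelled 4 mm) at 93 mm above the origin.
- groove (a point): centre of the ring groove (5 mm high, 30 mm across) on the shaft's axis, 2.5 mm above the washer, 15.5 mm below the shaft end.
- pliers: bent-nose snap-ring pliers, 0.15 to 0.23 kg, lying flat on the batten. Origin on the pivot at the underside; x to the nose, z up. Underside at z = 0, handles 15 mm high. The tips bend down and sit in the lugs of the dark steel ring (it stays on them): C-shaped, 3 mm thick, middle at z = -12 mm, inside 31 mm across at rest and 40 mm spread.
- handle_grip (a point): between the handles, 64 mm behind the pivot, 7.5 mm above the underside: place to pinch both handles across (pliers y). There they are 60 mm apart over the outside at rest, 28 mm squeezed, when their outer faces (x -36 to -108 mm) lie parallel. A built-in stop ends the squeeze. Closing, the handles swing back, so the pliers go 5 mm noseward in the grip; a one-sided push turns them on the batten.
- ring_centre (a point): centre of the ring's opening when spread: 71.3 mm ahead of the pivot, 12 mm below the pliers' underside; 135.3 mm ahead of handle_grip and 19.5 mm below it; once squeezed, 140.3 mm ahead of the fingers.
- spread (a joint): turn of each plier half, rad: 0 at rest, 0.24 at the stop (ring fully spread, 3.4 mm clear of the shaft all round). A spring closes it; holding it at the stop takes about 8 N on each handle.
- batten: pale wood block 44 x 150 x 32 mm fixed on the bench, the pliers lying across it; origin under its centre, x across it. Pivot about 15 mm ahead of its middle: handle_grip hangs free behind it, the ring ahead of it.
- jar: amber jar 66 mm across, 75 mm high; leave alone. Origin under its centre.
- cup: turned dark wood cup, 68 mm across, 85 mm high; leave alone. Origin under its centre.
- block: pine block 75 x 50 x 45 mm; leave alone. Origin under its centre.
- tape: tape measure 55 x 62 x 30 mm; leave alone. Origin under its centre.
Not all that is in view belongs to the job. Of the things that look like the pliers, the smaller one is meant.

How it is judged:
On the way, in this order (a step that is already met when the one before it is completed fails the run):
1. the moving jaw grips the axle's foot with more than 20 N (contact force between vise_jaw and axle above 20 N), for 0.3 s.
2. the ring, spread, is above the shaft end and in line with it (value of joint spread above 0.19 rad and horizontal distance between ring_centre and groove below 0.012 m and z of ring_centre in the frame of groove above 0.012 m), for 0.05 s.
At the end, for the whole second after the job is handed in: Vise jaw still presses the foot over 15 N; axle upright; fingers hold the squeezed pliers (over 5 N, spread over 0.19 rad) at rest; ring centre within 5 mm of the shaft axis and 2.2 mm of groove mid-height; pliers square to the shaft within 0.1 rad, pressing it under 15 N (contact force between vise_jaw and axle above 15 N and value of joint spread above 0.19 rad and contact force between the fingers and pliers above 5 N and horizontal distance between ring_centre and groove below 0.005 m and z of ring_centre in the frame of groove between -0.0022 and 0.0022 m and angle between the z axis of pliers and the z axis of axle, either way round below 0.1 rad and angle between axle's own z axis and vertical below 0.05 rad and linear speed of pliers below 0.02 m/s and contact force between pliers and axle below 15 N); the arm keeps its last pose, push and grip.
It fails at once if the jar, cup, block or tape measure is moved more than 3 cm (distance of any of jar, cup, block, tape from where it was at the start of the episode above 0.03 m).
It fails at once if the pliers or ring are pressed on the axle or wheel with more than 25 N (contact force between pliers and axle above 25 N).
It fails at once if the ring is let close (spread under 0.16) once it is over the shaft (value of joint spread below 0.16 rad and horizontal distance between ring_centre and groove below 0.012 m and z of ring_centre in the frame of groove below 0.012 m).
It also fails if it takes over 67 s, if anything falls off the work surface, if the arm or the gripper's body presses on something with over 40 N, if the wrist force passes 120 N, or if a joint passes its speed limit or range.

## Working session

There is one attempt and no reset: what is moved stays moved. The work goes in short steps, Python scripts to look and compute and a tool call to move; the robot and the scene stay as the last step left them, time stands still between calls to the robot, and variables do not carry over. Pictures are saved under pics/ and viewed, at most 10 in all, crops included, and the job is handed in when it is done.

Besides the shell and the picture viewer there is one more tool, called after ">>>" by a JSON object that holds its "api" and its "payload", one argument or row to a line. drive_tool: Moves the arm, as the interface text tells. Its arguments: {"type":"object","properties":{"plan":{"type":"array"},"newtons":{"type":"number"}},"required":["plan"]}

```bash
mkdir -p pics
cat > h.py <<'E'
import numpy as np,cv2
from station import manip
def snap(n):
    s=manip.snapshot(n); np.savez(f'{n}.npz',**s); return s
def K(s):
    f=s["image"].shape[0]/2/np.tan(np.radians(s["fov_y"])/2); return f,s["cx"],s["cy"]
def cloud(s):
    f,cx,cy=K(s); z=s["z_map"]; v,u=np.mgrid[:z.shape[0],:z.shape[1]]
    p=np.stack([(u-cx)/f*z,-(v-cy)/f*z,-z,np.ones_like(z)],-1)@np.array(s["extrinsics"]).T
    p=p[...,:3]; p[z==0]=np.nan; return p
def ray(s,u,v):
    f,cx,cy=K(s);E=np.array(s["extrinsics"]); return E[:3,3],E[:3,:3]@np.array([(u-cx)/f,-(v-cy)/f,-1])
def onz(s,u,v,z):
    o,d=ray(s,u,v); return o+d*(z-o[2])/d[2]
def proj(s,p):
    f,cx,cy=K(s);E=np.array(s["extrinsics"]); c=E[:3,:3].T@(np.array(p)-E[:3,3]); return cx+f*c[0]/-c[2],cy-f*c[1]/-c[2]
E
python3 - <<'E'
from h import *
for n in("side","top"):
    s=snap(n); cv2.imwrite(f"pics/{n}0.png",s["image"][...,::-1]); print({k:v for k,v in s.items() if k not in("image","z_map")})
    print((s["z_map"]==0).mean())
print(manip.sense(), manip.finger_overhang)
E
```

```text
{'fov_y': 45.270972048661704, 'cx': 276.0375526817957, 'cy': 212.40486587124232, 'extrinsics': array([[-0.88253135,  0.2343937 , -0.4076739 , -0.12247723],
       [-0.47024291, -0.43404555,  0.76842441,  1.11346262],
       [ 0.0031648 ,  0.86986439,  0.49328078,  0.838082  ],
       [ 0.        ,  0.        ,  0.        ,  1.        ]])}
0.003996598639455782
{'fov_y': 49.727165141332115, 'cx': 272.3297956963255, 'cy': 209.1253717173397, 'extrinsics': array([[-0.02343674,  0.9902378 , -0.13740384,  0.32043431],
       [-0.99951751, -0.02601171, -0.01697443, -0.04327104],
       [-0.02038283,  0.13693972,  0.99036966,  1.39666516],
       [ 0.        ,  0.        ,  0.        ,  1.        ]])}
0.0038180272108843537
{'t': 0.1, 'q': array([-1.48350491e+00,  5.28353598e-01,  1.43378490e+00, -3.62533345e-06,
        1.18142757e+00, -1.78519878e-01]), 'qd': array([ 0.00080406, -0.00098559, -0.00249356, -0.00059071,  0.00027787,
        0.00027222]), 'tau': array([-3.99679730e-04, -4.43305707e+01, -1.78585625e+01, -2.19366821e-04,
        3.83799139e-03,  5.51850874e-06]), 'tcp_pos': array([ 0.16414242, -0.60240925,  0.24444009]), 'tool_rot': array([ 9.91180463e-01,  1.32515340e-01,  4.33178134e-05, -9.85759346e-04]), 'force': array([-0.38502632, -0.57672516,  0.19416662]), 'ft_torque': array([-0.05326572, -0.01964924,  0.05155003]), 'gripper_force': 0.0, 'finger_gap': 1.0041854671754484} 0.014
```

View pics/side0.png

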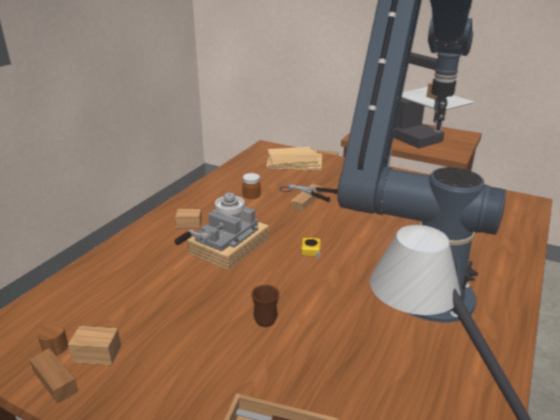

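View pics/top0.png

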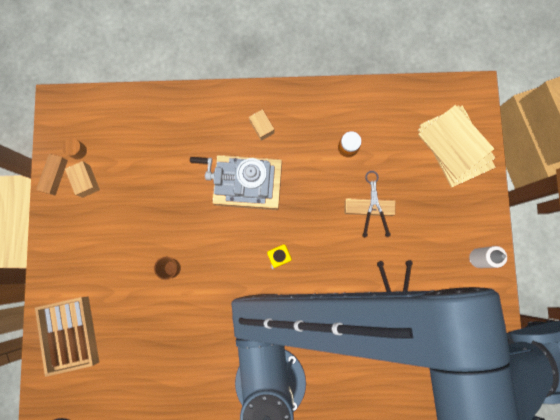

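The side view shows the vise at about (230,235), with its knob at (184,238), the pliers at (310,190), and the jar, block, tape and cup around them. In the top view (up = +x, left = +y) the knob is at (200,160), the shaft at (251,173), the pliers on the batten at (375,205) with the ring at (372,177), and the decoy handles at (395,275). Next I'll take enlarged crops and depth points.

```bash
cat > m.py <<'E'
from h import *
T=dict(np.load('top.npz'));S=dict(np.load('side.npz'))
a=cv2.resize(T["image"][140:250,180:300],(720,660),interpolation=cv2.INTER_CUBIC)[:600]
b=cv2.resize(T["image"][160:250,335:415],(640,720),interpolation=cv2.INTER_CUBIC)[:600]
c=cv2.resize(S["image"][175:275,165:365],(800,400),interpolation=cv2.INTER_CUBIC)
cv2.imwrite("pics/a.png",cv2.resize(np.hstack([a,b[:, :640]]),(800,353))[...,::-1]);cv2.imwrite("pics/c.png",c[...,::-1])
for s,nm in((T,"top"),(S,"side")):
    P=cloud(s); print(nm)
    hsv=cv2.cvtColor(s["image"],cv2.COLOR_RGB2HSV)
    v=hsv[...,2]
    # black/dark handle & knob
    m=((v<70)&(P[...,2]>0.01)&(P[...,2]<0.2)&(P[...,0]>0.3)&(P[...,0]<0.95)&(abs(P[...,1])<0.5)).astype(np.uint8)
    n,l,st,ce=cv2.connectedComponentsWithStats(m)
    for i in range(1,n):
        if st[i,4]>8:
            q=P[l==i]; print(st[i],ce[i].round(1),np.median(q,0).round(4),q.min(0).round(3),q.max(0).round(3))
P=cloud(T)
for u,vv in((251,173),(251,172),(350,141),(262,124),(279,256),(167,268),(390,207),(350,207),(272,200),(372,177),(374,195)): print(u,vv,P[vv,u].round(4))
E
python3 m.py
```

```text
top
[191 158  16   2  19] [198.6 158.5] [0.6579 0.1922 0.0968] [0.654 0.171 0.093] [0.66  0.216 0.101]
[383 218   6  18  27] [385.5 227.9] [ 0.4423 -0.3563  0.0464] [ 0.421 -0.363  0.042] [ 0.472 -0.349  0.05 ]
[364 229   2   7  10] [364.7 232.6] [ 0.4288 -0.2939  0.0461] [ 0.423 -0.295  0.04 ] [ 0.441 -0.291  0.049]
[406 261   5  15  49] [408.  267.4] [ 0.3258 -0.4215  0.0189] [ 0.302 -0.431  0.012] [ 0.344 -0.415  0.025]
[378 262   7  15  44] [381.1 268.5] [ 0.3247 -0.3424  0.0179] [ 0.301 -0.35   0.014] [ 0.343 -0.333  0.025]
side
[317 188  21   5  51] [327.4 190. ] [ 0.4501 -0.3512  0.0421] [ 0.418 -0.362  0.036] [ 0.489 -0.338  0.051]
[312 192  17   9  47] [319.9 196.3] [ 0.4563 -0.2949  0.0427] [ 0.422 -0.308  0.034] [ 0.491 -0.28   0.051]
[176 232  15  12  83] [182.6 237.8] [0.6503 0.2041 0.0961] [0.643 0.176 0.085] [0.661 0.224 0.102]
[306 240  10   5  40] [310.9 242. ] [ 0.3713 -0.0366  0.0305] [ 0.358 -0.052  0.026] [ 0.385 -0.023  0.035]
[255 301  11  24  93] [257.7 310.7] [0.3466 0.3207 0.0491] [0.324 0.313 0.01 ] [0.358 0.327 0.081]
[267 300  10  25 105] [272.5 310.6] [0.3145 0.3052 0.0501] [0.308 0.294 0.01 ] [0.323 0.319 0.083]
251 173 [0.5934 0.0345 0.1681]
251 172 [0.5977 0.0349 0.1616]
350 141 [ 0.7031 -0.2578  0.077 ]
262 124 [0.7752 0.0057 0.0431]
279 256 [ 0.3675 -0.0365  0.03  ]
167 268 [0.3401 0.3061 0.0092]
390 207 [ 0.5065 -0.3755  0.0346]
350 207 [ 0.5102 -0.2557  0.031 ]
272 200 [ 0.5352 -0.0198  0.0489]
372 177 [ 0.6076 -0.3336 -0.0007]
374 195 [ 0.5428 -0.3271  0.0452]
```

View pics/a.png

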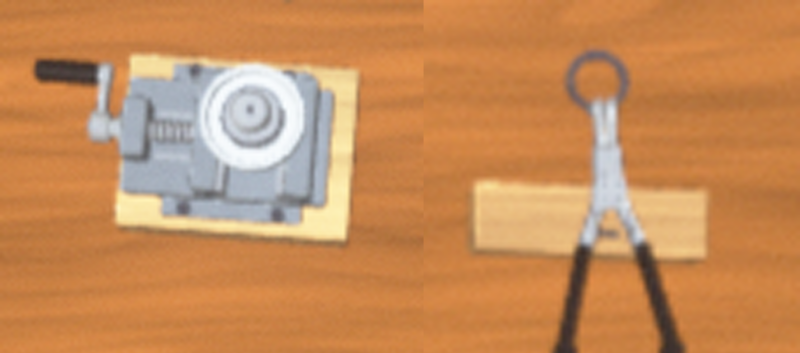

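View pics/c.png

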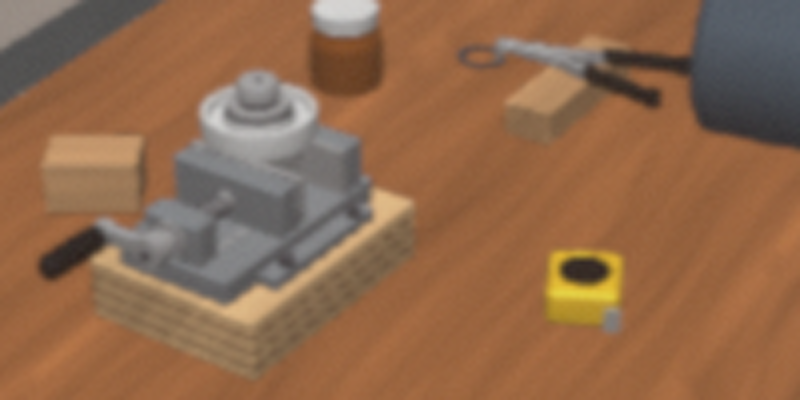

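The crops show the knob level with the hub on the +x side (crank about 0.3), the jaws open, the ring ahead of the batten and the handles behind it. Next I'll measure precisely.

```bash
cat > m2.py <<'E'
from h import *
T=dict(np.load('top.npz'));S=dict(np.load('side.npz'))
def circ(p):
    A=np.c_[2*p[:,:2],np.ones(len(p))];x=np.linalg.lstsq(A,(p[:,:2]**2).sum(1),rcond=None)[0];return x[:2],np.sqrt(x[2]+x[:2]@x[:2])
for s,nm in((T,"top"),(S,"side")):
    print("==",nm); P=cloud(s);h=cv2.cvtColor(s["image"],cv2.COLOR_RGB2HSV);X,Y,Z=np.moveaxis(P,-1,0)
    near=(abs(X-.6)<.1)&(abs(Y-.035)<.1)
    for lo,hi in((.155,.175),(.135,.143)):
        m=near&(Z>lo)&(Z<hi); q=P[m]; (c,r)=cv2.minEnclosingCircle(q[:,:2].astype(np.float32)); print("disc",lo,m.sum(),q.mean(0).round(4),np.median(q[:,2]).round(4),"encl",np.round(c,4),round(r,4))
    # riser: top-surface mask incl. things on it -> min rect of region z>0.04 excluding knob
    m=(Z>.04)&(abs(X-.6)<.13)&(Y<.15)&(Y>-.1)&(Z<.056)&(h[...,1]>60)
    r=cv2.minAreaRect(P[m][:,:2].astype(np.float32)); print("riser",m.sum(),np.median(Z[m]).round(4),np.round(r[0],4),np.round(r[1],4),r[2])
    # knob
    m=(h[...,2]<95)&(Z>.05)&(Y>.165)&(Y<.24)&(abs(X-.65)<.05); q=P[m]
    print("knob",m.sum(),q.mean(0).round(4),q.min(0).round(4),q.max(0).round(4)); 
    d=np.linalg.svd(q-q.mean(0))[2][0];print(" dir",d.round(3))
    # batten
    m=(Z>.02)&(Z<.04)&(abs(X-.508)<.05)&(abs(Y+.32)<.1)&(h[...,1]>60)&(h[...,2]>120);q=P[m]
    r=cv2.minAreaRect(q[:,:2].astype(np.float32)); print("batten",m.sum(),np.median(q[:,2]).round(4),np.round(r[0],4),np.round(r[1],4),r[2])
    # handles
    m=(h[...,2]<95)&(Z>.028)&(X>.38)&(X<.5)&(Y<-.26)&(Y>-.4)
    for sg in(0,1):
        q=P[m&((Y>-.325) if sg else (Y<-.325))]; k=np.polyfit(q[:,0],q[:,1],1); print("handle",len(q),q.mean(0).round(4),"x",q[:,0].min().round(3),q[:,0].max().round(3),"y@.46",np.polyval(k,.46).round(4),"slope",k[0].round(3), "z95",np.percentile(q[:,2],[5,50,95]).round(4))
    # ring: greyish/low saturation around (0.6,-.33)
    u0,v0=proj(s,(.605,-.33,.02)); vv,uu=np.mgrid[:420,:560]
    m=((h[...,1]<150)&(abs(uu-u0)<16)&(abs(vv-v0)<14)&(abs(X-.6)<.05))
    q=np.array([onz(s,a,b,.02) for b,a in np.argwhere(m)]); print("lowsat",len(q),"at",u0,v0); 
    w=q[(q[:,0]>.585)]; c,r=circ(w); print("ring",len(w),c.round(4),r.round(4), "Zmed",np.percentile(Z[m],[20,50,80]).round(4))
    m=(h[...,1]<110)&(Z>.03)&(X>.5)&(X<.6)&(abs(Y+.33)<.04);q=P[m];k=np.polyfit(q[:,0],q[:,1],1);print("body",len(q),"y@.523,.56",np.polyval(k,[.523,.56]).round(4),k[0].round(3),"z",np.percentile(q[:,2],[5,50,95]).round(4),q[:,0].min(),q[:,0].max())
E
python3 m2.py
```

```text
== top
disc 0.155 109 [0.5989 0.036  0.1634] 0.1636 encl [0.5996 0.036 ] 0.0166
disc 0.135 283 [0.5982 0.0351 0.139 ] 0.1392 encl [0.5995 0.0353] 0.0431
riser 767 0.0491 [0.5945 0.0543] [0.1991 0.1511] 84.341552734375
knob 89 [0.6539 0.1951 0.0962] [0.646  0.1712 0.0895] [0.6642 0.2192 0.1031]
 dir [-0.107 -0.994  0.02 ]
batten 635 0.0312 [ 0.5118 -0.3173] [0.1531 0.065 ] 79.8780746459961
handle 66 [ 0.4531 -0.3538  0.0457] x 0.421 0.491 y@.46 -0.3521 slope 0.246 z95 [0.0403 0.0457 0.0495]
handle 62 [ 0.4525 -0.2985  0.0456] x 0.42 0.492 y@.46 -0.3002 slope -0.231 z95 [0.0403 0.0461 0.0498]
lowsat 158 at 372.1873916867353 176.46679091036955
ring 103 [ 0.6051 -0.3277] 0.0178 Zmed [-0.0008  0.0201  0.0385]
body 202 y@.523,.56 [-0.3271 -0.3269] 0.005 z [0.0317 0.0411 0.047 ] 0.5000900984500175 0.5870566395942951
== side
disc 0.155 76 [0.5978 0.0424 0.1625] 0.1634 encl [0.5979 0.0389] 0.0181
disc 0.135 195 [0.5925 0.0468 0.1389] 0.1391 encl [0.6    0.0384] 0.0446
riser 409 0.0493 [0.595  0.0556] [0.2006 0.1543] 84.74140930175781
knob 110 [0.6496 0.2007 0.0944] [0.6071 0.1685 0.0833] [0.6634 0.2242 0.1019]
 dir [-0.358 -0.933  0.029]
batten 211 0.0316 [ 0.5143 -0.3131] [0.1615 0.0537] 86.70209503173828
handle 85 [ 0.4536 -0.351   0.0419] x 0.418 0.494 y@.46 -0.3497 slope 0.199 z95 [0.0347 0.0421 0.0492]
handle 81 [ 0.4569 -0.2964  0.0423] x 0.419 0.497 y@.46 -0.2973 slope -0.292 z95 [0.0339 0.0428 0.0486]
lowsat 477 at 285.5479339583967 188.62742169791557
ring 319 [ 0.6051 -0.3372] 0.065 Zmed [-0.0012  0.0009  0.0036]
body 122 y@.523,.56 [-0.325  -0.3241] 0.025 z [0.0322 0.0404 0.0453] 0.5000662512272122 0.5888705732883466
```

```bash
cat > m3.py <<'E'
from h import *
T=dict(np.load('top.npz'));S=dict(np.load('side.npz'))
a=np.radians(84.5);ey=np.array([np.cos(a),np.sin(a)]);ex=np.array([ey[1],-ey[0]]);O=np.array([.599,.0365])
for s in(T,S):
    P=cloud(s);h=cv2.cvtColor(s["image"],cv2.COLOR_RGB2HSV);d=P[...,:2]-O;x=d@ex;y=d@ey;Z=P[...,2]
    def rep(n,m): print(n,m.sum(),"x",np.percentile(x[m],[2,50,98]).round(4),"y",np.percentile(y[m],[2,50,98]).round(4),"z",np.percentile(Z[m],[2,50,98]).round(4))
    rep("hub",(y>.10)&(y<.17)&(abs(x)<.03)&(Z>.075)&(h[...,1]<110))
    rep("arm",(y>.10)&(y<.17)&(x>.02)&(x<.06)&(Z>.08)&(h[...,1]<110))
    rep("jaw",(y>.0)&(y<.1)&(abs(x)<.07)&(Z>.105)&(Z<.117))
    rep("fixjaw",(y>-.08)&(y<-.01)&(abs(x)<.07)&(Z>.105)&(Z<.117))
    rep("knob",(h[...,2]<80)&(y>.1)&(y<.22)&(x>.02)&(x<.07)&(Z>.06))
E
python3 m3.py
```

```text
hub 151 x [-0.0275 -0.0053  0.0263] y [0.1003 0.121  0.1368] z [0.0902 0.1006 0.1087]
arm 95 x [0.0219 0.0375 0.0472] y [0.1242 0.1419 0.1685] z [0.09   0.0958 0.1014]
jaw 202 x [-0.0545 -0.025   0.0429] y [0.0219 0.0431 0.0985] z [0.1053 0.1101 0.1156]
fixjaw 203 x [-0.0554 -0.0236  0.042 ] y [-0.0501 -0.0417 -0.0242] z [0.1062 0.111  0.1158]
knob 73 x [0.0326 0.0385 0.0457] y [0.1394 0.1596 0.1839] z [0.0925 0.0963 0.1021]
hub 262 x [-0.0287 -0.0093  0.0282] y [0.1009 0.1144 0.1416] z [0.0777 0.0964 0.1085]
arm 91 x [0.0219 0.0336 0.0442] y [0.1261 0.1443 0.169 ] z [0.0824 0.0961 0.1015]
jaw 246 x [-0.0554 -0.0128  0.0414] y [0.0203 0.0424 0.0967] z [0.1055 0.1111 0.1147]
fixjaw 72 x [-0.0545 -0.0412 -0.0212] y [-0.0486 -0.0307 -0.0169] z [0.1052 0.1109 0.1143]
knob 93 x [0.029  0.0353 0.0444] y [0.1434 0.1701 0.1915] z [0.0869 0.096  0.1006]
```

>>> {"api": "drive_tool", "payload": {
  "plan": [
    [0.034,-0.032,0,0,0,0,1],
    [0.034,-0.032,0,0,0,0,1],
    [0.034,-0.032,0,0,0,0,1],
    [0.034,-0.032,0,0,0,0,1],
    [0.034,-0.032,0,0,0,0,1],
    [0.034,-0.032,0,0,0,0,1],
    [0.034,-0.032,0,0,0,0,1],
    [0.034,-0.032,0,0,0,0,1],
    [0.034,-0.032,0,0,0,0,1],
    [0.034,-0.032,0,0,0,0,1]
  ]
}}

```text
t: 1.1
tcp_pos: [0.4087, -0.2031, 0.2452]
tool_rot: [0.991, 0.132, -0.0, -0.0]
force: [0.3, -0.3, 0.8]
finger_gap: 0.997
gripper_force: 0.0
```

>>> {"api": "drive_tool", "payload": {
  "plan": [
    [0.034,-0.032,0,0,0,0,1],
    [0.034,-0.032,0,0,0,0,1],
    [0.034,-0.032,0,0,0,0,1],
    [0.034,-0.032,0,0,0,0,1],
    [0.034,-0.032,0,0,0,0,1],
    [0.034,-0.032,0,0,0,0,1],
    [0.034,-0.032,0,0,0,0,1],
    [0.034,-0.032,0,0,0,0,1],
    [0.034,-0.032,0,0,0,0,1],
    [0.034,-0.032,0,0,0,0,1]
  ]
}}

```text
t: 2.1
tcp_pos: [0.6526, 0.1949, 0.2447]
tool_rot: [0.991, 0.133, -0.001, 0.0]
force: [0.1, -0.8, 0.3]
finger_gap: 1.003
gripper_force: 0.0
```

>>> {"api": "drive_tool", "payload": {
  "plan": [
    [0,0,0,0,0,-7.7,0.1],
    [0,0,0,0,0,-7.7,0.1],
    [0,0,0,0,0,-7.7,0.1],
    [0,0,0,0,0,-7.7,0.1],
    [0,0,0,0,0,-7.7,0.1],
    [0,0,0,0,0,-7.7,0.1],
    [0,0,0,0,0,-7.7,0.1],
    [0,0,0,0,0,-7.7,0.1],
    [0,0,0,0,0,-7.7,0.1],
    [0,0,0,0,0,0,0.1]
  ]
}}

```text
t: 3.1
tcp_pos: [0.6518, 0.1931, 0.2447]
tool_rot: [0.74, 0.672, -0.001, -0.0]
force: [0.0, 0.2, 0.2]
finger_gap: 0.551
gripper_force: 0.0
```

>>> {"api": "drive_tool", "payload": {
  "plan": [
    [0.002,0.001,0.039,0,0,0,0.1],
    [0,0,0.039,0,0,0,0.1],
    [0,0,0.039,0,0,0,0.1],
    [0,0,0.039,0,0,0,0.1],
    [0,0,0,0,0,0,0.1],
    [0,0,0,0,0,0,-1],
    [0,0,0,0,0,0,-1],
    [0,0,0,0,0,0,-1],
    [0,0,0,0,0,0,-1],
    [0,0,0,0,0,0,-1]
  ],
  "newtons": 40
}}

```text
t: 4.1
tcp_pos: [0.6554, 0.1953, 0.0917]
tool_rot: [0.74, 0.672, 0.002, 0.002]
force: [1.3, 1.0, 3.6]
finger_gap: 0.217
gripper_force: 40.9
```

Run:
```python
from h import *
t=snap("top");s=snap("side")
a=cv2.resize(t["image"][130:220,170:270],(400,360),interpolation=cv2.INTER_CUBIC);b=cv2.resize(s["image"][180:270,145:245],(400,360),interpolation=cv2.INTER_CUBIC)
cv2.imwrite("pics/g.png",np.hstack([a,b])[...,::-1]);q=manip.sense();print(q['tcp_pos'],q['force'],q['finger_gap'],q['gripper_force'])
```

```text
[0.65541831 0.19525657 0.09154126] [ 2.90113062 -0.08493233  5.75142235] 0.21404963234295907 41.05611428618431
```

View pics/g.png

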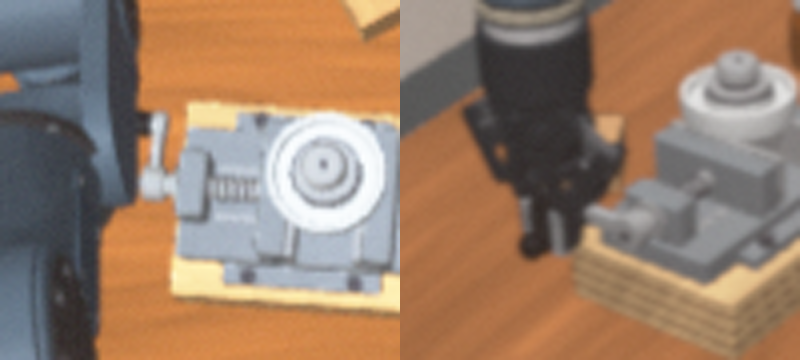

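Both views show the knob held between the fingers, with the lever arm clear. I'll work out the circle rows next.

Run:
```python
import numpy as np
e=np.radians(4+6.5*np.arange(31));p=np.c_[45*np.cos(e),-45*np.sin(e)].round(1)
for r in np.diff(p,axis=0)/1000: print([-0.0002,*r.round(4).tolist(),0,0,0,-1],end=", ")
```

```text
[-0.0002, -0.0007, -0.0051, 0, 0, 0, -1], [-0.0002, -0.0012, -0.005, 0, 0, 0, -1], [-0.0002, -0.0017, -0.0047, 0, 0, 0, -1], [-0.0002, -0.0023, -0.0046, 0, 0, 0, -1], [-0.0002, -0.0028, -0.0043, 0, 0, 0, -1], [-0.0002, -0.0033, -0.0039, 0, 0, 0, -1], [-0.0002, -0.0037, -0.0035, 0, 0, 0, -1], [-0.0002, -0.004, -0.0031, 0, 0, 0, -1], [-0.0002, -0.0044, -0.0026, 0, 0, 0, -1], [-0.0002, -0.0047, -0.0021, 0, 0, 0, -1], [-0.0002, -0.0048, -0.0016, 0, 0, 0, -1], [-0.0002, -0.005, -0.001, 0, 0, 0, -1], [-0.0002, -0.0051, -0.0004, 0, 0, 0, -1], [-0.0002, -0.0051, 0.0002, 0, 0, 0, -1], [-0.0002, -0.0051, 0.0007, 0, 0, 0, -1], [-0.0002, -0.0049, 0.0013, 0, 0, 0, -1], [-0.0002, -0.0048, 0.0019, 0, 0, 0, -1], [-0.0002, -0.0045, 0.0023, 0, 0, 0, -1], [-0.0002, -0.0042, 0.0029, 0, 0, 0, -1], [-0.0002, -0.0039, 0.0033, 0, 0, 0, -1], [-0.0002, -0.0034, 0.0038, 0, 0, 0, -1], [-0.0002, -0.003, 0.0041, 0, 0, 0, -1], [-0.0002, -0.0026, 0.0044, 0, 0, 0, -1], [-0.0002, -0.002, 0.0047, 0, 0, 0, -1], [-0.0002, -0.0015, 0.0049, 0, 0, 0, -1], [-0.0002, -0.0009, 0.005, 0, 0, 0, -1], [-0.0002, -0.0003, 0.0051, 0, 0, 0, -1], [-0.0002, 0.0002, 0.0051, 0, 0, 0, -1], [-0.0002, 0.0009, 0.005, 0, 0, 0, -1], [-0.0002, 0.0014, 0.005, 0, 0, 0, -1],
```

>>> {"api": "drive_tool", "payload": {
  "plan": [
    [-0.0002,-0.0007,-0.0051,0,0,0,-1],
    [-0.0002,-0.0012,-0.005,0,0,0,-1],
    [-0.0002,-0.0017,-0.0047,0,0,0,-1],
    [-0.0002,-0.0023,-0.0046,0,0,0,-1],
    [-0.0002,-0.0028,-0.0043,0,0,0,-1]
  ],
  "newtons": 50
}}

```text
t: 4.7
tcp_pos: [0.65, 0.1951, 0.1143]
tool_rot: [0.74, 0.672, 0.005, 0.004]
force: [10.3, 0.6, -3.0]
finger_gap: 0.212
gripper_force: 50.2
```

>>> {"api": "drive_tool", "payload": {
  "plan": [
    [-0.0002,-0.0033,-0.0039,0,0,0,-1],
    [-0.0002,-0.0037,-0.0035,0,0,0,-1],
    [-0.0002,-0.004,-0.0031,0,0,0,-1],
    [-0.0002,-0.0044,-0.0026,0,0,0,-1],
    [-0.0002,-0.0047,-0.0021,0,0,0,-1]
  ]
}}

```text
t: 5.2
tcp_pos: [0.6325, 0.1962, 0.1321]
tool_rot: [0.74, 0.673, 0.008, 0.006]
force: [11.8, 1.2, 6.2]
finger_gap: 0.207
gripper_force: 51.1
```

>>> {"api": "drive_tool", "payload": {
  "plan": [
    [-0.0002,-0.0048,-0.0016,0,0,0,-1],
    [-0.0002,-0.005,-0.001,0,0,0,-1],
    [-0.0002,-0.0051,-0.0004,0,0,0,-1],
    [-0.0002,-0.0051,0.0002,0,0,0,-1],
    [-0.0002,-0.0051,0.0007,0,0,0,-1],
    [-0.0002,-0.0049,0.0013,0,0,0,-1],
    [-0.0002,-0.0048,0.0019,0,0,0,-1],
    [-0.0002,-0.0045,0.0023,0,0,0,-1]
  ]
}}

```text
t: 6.0
tcp_pos: [0.5873, 0.1994, 0.1309]
tool_rot: [0.74, 0.672, 0.004, 0.001]
force: [-5.0, 3.8, 20.8]
finger_gap: 0.214
gripper_force: 52.6
```

>>> {"api": "drive_tool", "payload": {
  "plan": [
    [-0.0002,-0.0042,0.0029,0,0,0,-1],
    [-0.0002,-0.0039,0.0033,0,0,0,-1],
    [-0.0002,-0.0034,0.0038,0,0,0,-1],
    [-0.0002,-0.003,0.0041,0,0,0,-1],
    [-0.0002,-0.0026,0.0044,0,0,0,-1],
    [-0.0002,-0.002,0.0047,0,0,0,-1]
  ]
}}

```text
t: 6.6
tcp_pos: [0.5667, 0.2002, 0.103]
tool_rot: [0.74, 0.672, 0.002, -0.0]
force: [1.8, 4.1, 6.1]
finger_gap: 0.211
gripper_force: 51.1
```

>>> {"api": "drive_tool", "payload": {
  "plan": [
    [-0.0002,-0.0015,0.0049,0,0,0,-1],
    [-0.0002,-0.0009,0.005,0,0,0,-1],
    [-0.0002,-0.0003,0.0051,0,0,0,-1]
  ]
}}

```text
t: 6.9
tcp_pos: [0.5656, 0.2001, 0.0889]
tool_rot: [0.74, 0.672, 0.003, 0.001]
force: [1.2, 4.8, 11.5]
finger_gap: 0.211
gripper_force: 51.6
```

>>> {"api": "drive_tool", "payload": {
  "plan": [
    [-0.0002,0.0002,0.0051,0,0,0,-1],
    [-0.0002,0.0009,0.005,0,0,0,-1],
    [0,0,0,0,0,0,-1]
  ]
}}

```text
t: 7.2
tcp_pos: [0.5675, 0.1998, 0.0792]
tool_rot: [0.74, 0.672, 0.004, 0.001]
force: [2.2, 5.0, 8.6]
finger_gap: 0.215
gripper_force: 51.4
```

>>> {"api": "drive_tool", "payload": {
  "plan": [
    [-0.0002,0.0014,0.005,0,0,0,-1],
    [0,0.002,0.0045,0,0,0,-1],
    [0,0,0,0,0,0,-1],
    [0,0,0,0,0,0,-1]
  ]
}}

```text
t: 7.6
tcp_pos: [0.5711, 0.1993, 0.0705]
tool_rot: [0.74, 0.672, 0.004, 0.002]
force: [1.4, 5.1, 13.8]
finger_gap: 0.215
gripper_force: 51.9
```

```bash
python3 - <<'E'
from h import *
t=snap("top");s=snap("side")
a=cv2.resize(t["image"][130:220,170:270],(400,360),interpolation=cv2.INTER_CUBIC);b=cv2.resize(s["image"][180:270,145:245],(400,360),interpolation=cv2.INTER_CUBIC)
cv2.imwrite("pics/g2.png",np.hstack([a,b])[...,::-1]);q=manip.sense();print(q['tcp_pos'],q['force'],q['finger_gap'],q['gripper_force'])
E
python3 m3.py; python3 m2.py|grep disc
```

```text
[0.57105873 0.19925705 0.07046968] [ 1.63679826  4.53611411 14.02579186] 0.21240761218047818 51.86920154839754
hub 368 x [-0.0296 -0.0161  0.0111] y [0.1006 0.1214 0.1665] z [0.0843 0.3761 0.4   ]
disc 0.155 111 [0.5988 0.0335 0.1635] 0.1636 encl [0.5999 0.0339] 0.0165
disc 0.135 267 [0.5974 0.033  0.1388] 0.139 encl [0.599  0.0334] 0.0422
disc 0.155 67 [0.5973 0.0409 0.163 ] 0.1634 encl [0.5983 0.0387] 0.0152
disc 0.135 169 [0.589  0.0448 0.1392] 0.1393 encl [0.6004 0.0398] 0.0461Traceback (most recent call last):
  File "m3.py", line 8, in <module>
    rep("arm",(y>.10)&(y<.17)&(x>.02)&(x<.06)&(Z>.08)&(h[...,1]<110))
    ~~~^^^^^^^^^^^^^^^^^^^^^^^^^^^^^^^^^^^^^^^^^^^^^^^^^^^^^^^^^^^^^^
  File "m3.py", line 6, in rep
    def rep(n,m): print(n,m.sum(),"x",np.percentile(x[m],[2,50,98]).round(4),"y",np.percentile(y[m],[2,50,98]).round(4),"z",np.percentile(Z[m],[2,50,98]).round(4))
                                      ~~~~~~~~~~~~~^^^^^^^^^^^^^^^^
    return _quantile_unchecked(
        a, q, axis, out, overwrite_input, method, keepdims, weights)
    return _ureduce(a,
                    func=_quantile_ureduce_func,
    ...<5 lines>...
                    overwrite_input=overwrite_input,
                    method=method)
    r = func(a, **kwargs)
    result = _quantile(arr,
                       quantiles=q,
    ...<2 lines>...
                       out=out,
                       weights=wgt)
    slices_having_nans = np.isnan(arr[-1, ...])
                                  ~~~^^^^^^^^^
IndexError: index -1 is out of bounds for axis 0 with size 0
```

View pics/g2.png

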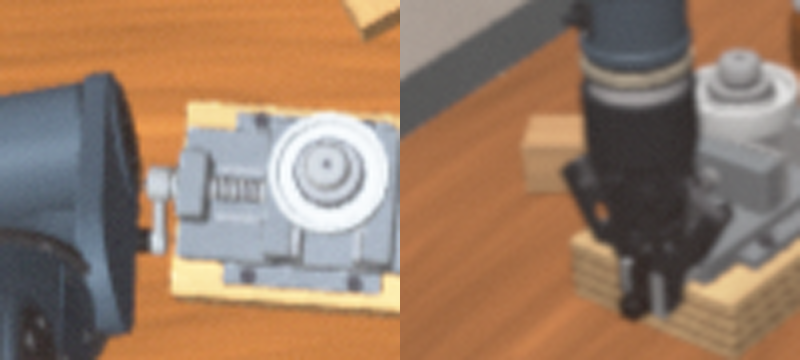

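The lever has swung to the far side with the knob still in the fingers, and the shaft has moved about 2.5 mm against the fixed jaw, so the foot is clamped. I'll release it and go to the pliers.

>>> {"api": "drive_tool", "payload": {
  "plan": [
    [0,0,0,0,0,0,0.2],
    [0,0,0,0,0,0,0.2],
    [0,0,0,0,0,0,0.2],
    [0,0,0,0,0,0,0.2],
    [0,0,-0.03,0,0,0,0.2],
    [0,0,-0.04,0,0,0,0.2],
    [0,0,-0.04,0,0,0,0.2],
    [0,0,-0.04,0,0,0,0.2],
    [0,0,-0.04,0,0,0,0.5],
    [0,0,0,0,0,0,1]
  ]
}}

```text
t: 8.7
tcp_pos: [0.5711, 0.1976, 0.263]
tool_rot: [0.74, 0.673, 0.005, 0.003]
force: [0.6, 0.7, 0.1]
finger_gap: 0.893
gripper_force: 0.0
```

>>> {"api": "drive_tool", "payload": {
  "plan": [
    [0,0,0,0,0,8.45,1],
    [0,0,0,0,0,8.45,1],
    [0,0,0,0,0,8.45,1],
    [0,0,0,0,0,8.45,1],
    [0,0,0,0,0,8.45,1],
    [0,0,0,0,0,8.45,1],
    [0,0,0,0,0,8.45,1],
    [0,0,0,0,0,8.45,1],
    [0,0,0,0,0,8.45,1],
    [0,0,0,0,0,8.45,1]
  ]
}}

```text
t: 9.7
tcp_pos: [0.5669, 0.1969, 0.2554]
tool_rot: [1.0, -0.003, -0.002, 0.0]
force: [0.2, 0.5, -0.3]
finger_gap: 1.004
gripper_force: 0.0
```

```bash
sed -i 's/dict(np.load(.top.npz.));S=.*/snap("top");S=snap("side")/' m3.py
python3 - <<'E'
from h import *
t=snap("top");s=snap("side")
for S in(t,s):
    P=cloud(S);h=cv2.cvtColor(S["image"],cv2.COLOR_RGB2HSV);X,Y,Z=np.moveaxis(P,-1,0)
    m=(h[...,2]<95)&(Z>.04)&(Z<.14)&(Y>.14)&(Y<.24)&(abs(X-.59)<.08);q=P[m]; print("knob",len(q),[np.percentile(q[:,i],[5,50,95]).round(4) for i in range(3)] if len(q) else 0)
    d=(P[...,:2]-[.599,.0365]);y=d@[.0958,.9954];x=d@[.9954,-.0958];m=(Z>.106)&(Z<.117)&(abs(x)<.06)&(y>0)&(y<.09);print("jaw y pct",np.percentile(y[m],[1,5,50,95]).round(4))
print(manip.sense()['tcp_pos'],manip.sense()['q'].round(3))
E
python3 m2.py|grep -E "disc|handle|ring|body|top|side"
```

```text
knob 76 [array([0.5574, 0.5633, 0.5727]), array([0.1756, 0.1951, 0.2132]), array([0.0896, 0.0945, 0.0992])]
jaw y pct [0.0181 0.0209 0.0368 0.0446]
knob 123 [array([0.5547, 0.5617, 0.5751]), array([0.1758, 0.2049, 0.2274]), array([0.0835, 0.0925, 0.0973])]
jaw y pct [0.0179 0.0211 0.0384 0.0487]
[0.56697928 0.19689836 0.25556796] [ 0.148  0.484  1.484 -0.     1.177  1.719]
== top
disc 0.155 110 [0.5987 0.0335 0.1633] 0.1634 encl [0.5991 0.033 ] 0.0168
disc 0.135 263 [0.5988 0.0321 0.1389] 0.139 encl [0.5991 0.0339] 0.0425m2.py:15: RuntimeWarning: Mean of empty slice.
  print("knob",m.sum(),q.mean(0).round(4),q.min(0).round(4),q.max(0).round(4));
  ret = um.true_divide(
Traceback (most recent call last):
  File "m2.py", line 15, in <module>
    print("knob",m.sum(),q.mean(0).round(4),q.min(0).round(4),q.max(0).round(4));
                                            ~~~~~^^^
ValueError: zero-size array to reduction operation minimum which has no identity
```

The knob centre is near z 0.091, so the crank is only about 3.5 and the knob slid up in the pads. I'll push it further down from above with the closed fingers.

>>> {"api": "drive_tool", "payload": {
  "plan": [
    [0,0,0,0,0,0,-1],
    [0,0,0,0,0,0,-1],
    [0,0,0,0,0,0,-1],
    [0,0,0,0,0,0,-1],
    [0,0,0.03,0,0,0,-1],
    [0,0,0.04,0,0,0,-1],
    [0,0,0.04,0,0,0,-1],
    [0,0,0.02,0,0,0,-1],
    [0,0,0,0,0,0,-1]
  ]
}}

```text
t: 10.7
tcp_pos: [0.5654, 0.1968, 0.1237]
tool_rot: [1.0, 0.0, -0.004, 0.001]
force: [0.1, -0.3, 0.1]
finger_gap: 0.003
gripper_force: 0.0
```

>>> {"api": "drive_tool", "payload": {
  "plan": [
    [0,0,0.004,0,0,0,-1],
    [0,0,0.004,0,0,0,-1],
    [0,0,0.004,0,0,0,-1],
    [0,0,0,0,0,0,-1]
  ]
}}

```text
t: 11.1
tcp_pos: [0.568, 0.1972, 0.1155]
tool_rot: [1.0, 0.0, 0.0, -0.0]
force: [0.2, -0.7, 1.0]
finger_gap: 0.003
gripper_force: 0.0
```

>>> {"api": "drive_tool", "payload": {
  "plan": [
    [0,0,0.004,0,0,0,-1],
    [0,0,0.004,0,0,0,-1],
    [0,0,0.003,0,0,0,-1],
    [0,0,0,0,0,0,-1],
    [0,0,0,0,0,0,-1]
  ]
}}

```text
t: 11.6
tcp_pos: [0.5699, 0.1972, 0.1059]
tool_rot: [1.0, 0.0, 0.003, -0.0]
force: [-0.3, -0.2, 8.2]
finger_gap: -0.004
gripper_force: 4.1
```

>>> {"api": "drive_tool", "payload": {
  "plan": [
    [0,0,0.004,0,0,0,-1],
    [0,0,0.003,0,0,0,-1],
    [0,0,0,0,0,0,-1],
    [0,0,0,0,0,0,-1]
  ]
}}

```text
t: 12.0
tcp_pos: [0.5705, 0.1971, 0.0998]
tool_rot: [1.0, 0.0, 0.003, -0.0]
force: [0.6, -1.6, 11.8]
finger_gap: 0.0
gripper_force: 6.0
```

>>> {"api": "drive_tool", "payload": {
  "plan": [
    [0,0,0.003,0,0,0,-1],
    [0,0,0.003,0,0,0,-1],
    [0,0,0,0,0,0,-1],
    [0,0,0,0,0,0,-1]
  ]
}}

```text
t: 12.4
tcp_pos: [0.5707, 0.197, 0.0943]
tool_rot: [1.0, 0.0, 0.004, -0.0]
force: [-0.9, -2.3, 14.6]
finger_gap: 0.001
gripper_force: 7.6
```

>>> {"api": "drive_tool", "payload": {
  "plan": [
    [0,0,-0.03,0,0,0,-1],
    [0,0,-0.04,0,0,0,-1],
    [0,0,-0.04,0,0,0,0],
    [0,0,-0.03,0,0,0,1],
    [0,0.02,0,0,0,0,1],
    [-0.008,0.045,0,0,0,0,1],
    [-0.008,0.045,0,0,0,0,1],
    [-0.008,0.045,0,0,0,0,1],
    [-0.008,0.045,0,0,0,0,1]
  ]
}}

```text
t: 13.3
tcp_pos: [0.5354, -0.0043, 0.2311]
tool_rot: [1.0, 0.001, 0.0, 0.0]
force: [1.5, -0.7, -0.0]
finger_gap: 0.999
gripper_force: 0.0
```

>>> {"api": "drive_tool", "payload": {
  "plan": [
    [-0.01,0.045,0,0,0,0,1],
    [-0.01,0.045,0,0,0,0,1],
    [-0.01,0.045,0,0,0,0,1],
    [-0.01,0.045,0,0,0,0,1],
    [-0.01,0.045,0,0,0,0,1],
    [-0.01,0.045,0,0,0,0,1],
    [-0.01,0.045,0,0,0,0,1],
    [0,0,0,0,0,0,1],
    [0,0,0,0,0,0,1]
  ]
}}

```text
t: 14.2
tcp_pos: [0.4655, -0.3186, 0.2307]
tool_rot: [1.0, -0.001, -0.0, -0.0]
force: [0.3, -0.0, -0.1]
finger_gap: 0.999
gripper_force: 0.0
```

```bash
cat > m4.py <<'E'
from h import *
t=snap("top");s=snap("side")
for S in(t,s):
    P=cloud(S);h=cv2.cvtColor(S["image"],cv2.COLOR_RGB2HSV);X,Y,Z=np.moveaxis(P,-1,0)
    m=(h[...,2]<95)&(Z>.04)&(Z<.14)&(Y>.14)&(Y<.24)&(abs(X-.59)<.08);q=P[m]; print("knob",len(q),[np.percentile(q[:,i],[5,50,95]).round(4) for i in range(3)] if len(q) else 0)
    near=(abs(X-.6)<.1)&(abs(Y-.035)<.1)
    for lo,hi in((.155,.175),(.135,.143)):
        q=P[near&(Z>lo)&(Z<hi)]; print(lo,np.round(cv2.minEnclosingCircle(q[:,:2].astype(np.float32)),4) if 0 else cv2.minEnclosingCircle(q[:,:2].astype(np.float32)))
print(manip.sense()['tcp_pos'],manip.sense()['q'].round(3))
E
python3 m4.py
```

```text
knob 85 [array([0.5574, 0.5635, 0.5704]), array([0.1775, 0.1985, 0.2195]), array([0.0903, 0.0944, 0.0994])]
0.155 ((0.599341094493866, 0.033648982644081116), 0.016319388523697853)
0.135 ((0.5991568565368652, 0.03383718803524971), 0.042367637157440186)
knob 139 [array([0.5556, 0.5616, 0.5848]), array([0.1456, 0.2017, 0.2266]), array([0.065 , 0.0919, 0.098 ])]
0.155 ((0.5989421606063843, 0.037768907845020294), 0.01608484610915184)
0.135 ((0.5991311073303223, 0.038207098841667175), 0.04407283663749695)
[ 0.46584272 -0.31654356  0.23071565] [-7.950e-01  4.630e-01  1.604e+00  1.000e-03  1.076e+00  7.740e-01]
```

The knob rests where it was before: it springs back elastically to where the screw friction holds the clamping load, about 0.4 rad past contact, so the foot is gripped. Next, the pliers.

>>> {"api": "drive_tool", "payload": {
  "plan": [
    [0,0.0085,0.04,0,0,0,1],
    [0,0,0.04,0,0,0,1],
    [0,0,0.04,0,0,0,1],
    [0,0,0.04,0,0,0,1],
    [0,0,0.03,0,0,0,1],
    [0,0,0.012,0,0,0,0.8],
    [0,0,0,0,0,0,0.6],
    [0,0,0,0,0,0,0.6]
  ],
  "newtons": 30
}}

```text
t: 15.1
tcp_pos: [0.467, -0.3262, 0.0301]
tool_rot: [1.0, 0.001, 0.001, 0.001]
force: [-0.4, -0.2, 0.7]
finger_gap: 0.801
gripper_force: 0.0
```

Run:
```python
from h import *
s=snap("side");t=snap("top")
b=cv2.resize(s["image"][165:225,260:360],(800,480),interpolation=cv2.INTER_CUBIC)
cv2.imwrite("pics/p.png",b[...,::-1]);q=manip.sense();print(q['tcp_pos'],q['force'],q['finger_gap'],q['tool_rot'])
for u in [(.465,-.325,.04),(.529,-.326,.04),(.465,-.282,.04),(.465,-.368,.04)]: print([(a-b)*8 for a,b in zip(proj(s,u),(260,165))])
```

```text
[ 0.4672297  -0.32696983  0.03082471] [ 0.54287601 -0.49635124  0.3663232 ] 0.7995786228045201 [9.99998268e-01 5.62983896e-04 1.24123200e-03 1.26736406e-03]
[np.float64(488.5069697240888), np.float64(222.0338016156852)]
[np.float64(355.1984630991474), np.float64(189.19982454131582)]
[np.float64(447.7184399163075), np.float64(263.0783788284798)]
[np.float64(527.7739734006564), np.float64(182.52030181774626)]
```

View pics/p.png

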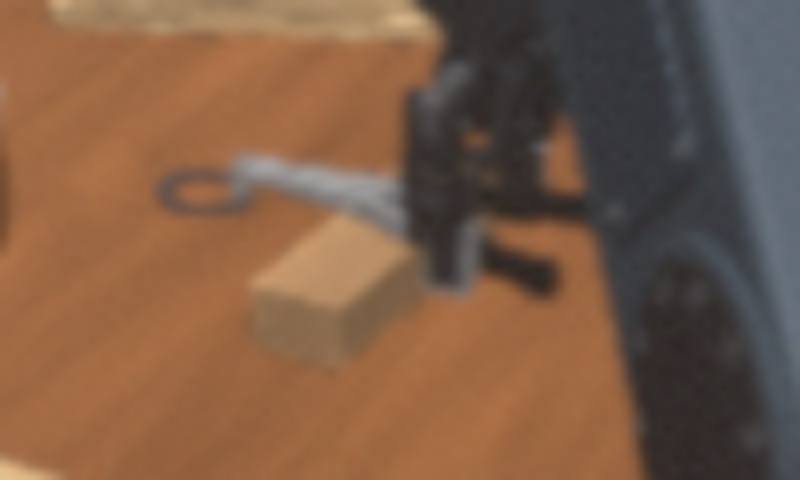

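The fingers straddle both handles just behind the batten, with the near pad at (450,265) and the ring at (200,190). I'll squeeze gradually and rise with the pad swing.

>>> {"api": "drive_tool", "payload": {
  "plan": [
    [0,0,0,0,0,0,0.45],
    [0,0,0,0,0,0,0.4],
    [0,0,0,0,0,0,0.35],
    [0,0,-0.001,0,0,0,0.3],
    [0,0,-0.0005,0,0,0,0.25],
    [0,0,-0.0005,0,0,0,0.2]
  ]
}}

```text
t: 15.8
tcp_pos: [0.4662, -0.3266, 0.0312]
tool_rot: [1.0, 0.0, 0.0, 0.0]
force: [1.2, -1.0, 1.4]
finger_gap: 0.601
gripper_force: 4.2
```

>>> {"api": "drive_tool", "payload": {
  "plan": [
    [0,0,-0.0005,0,0,0,0.1],
    [0,0,-0.0005,0,0,0,0.0],
    [0,0,-0.0005,0,0,0,-0.1],
    [0,0,-0.0005,0,0,0,-0.2],
    [0,0,-0.0005,0,0,0,-0.3],
    [0,0,-0.0003,0,0,0,-0.5],
    [0,0,0,0,0,0,-1],
    [0,0,0,0,0,0,-1],
    [0,0,0,0,0,0,-1]
  ]
}}

```text
t: 16.7
tcp_pos: [0.466, -0.3262, 0.0338]
tool_rot: [1.0, 0.0, -0.0, -0.0]
force: [-0.7, -0.3, 2.5]
finger_gap: 0.305
gripper_force: 30.2
```

Run:
```python
from h import *
s=snap("side");t=snap("top")
b=cv2.resize(s["image"][165:225,260:360],(400,240),interpolation=cv2.INTER_CUBIC)
a=cv2.resize(t["image"][155:215,325:425],(400,240),interpolation=cv2.INTER_CUBIC)
cv2.imwrite("pics/p2.png",np.hstack([a,b])[...,::-1]);q=manip.sense();print(q['tcp_pos'],q['force'],q['finger_gap'],q['gripper_force'],q['tool_rot'])
```

```text
[ 0.46594927 -0.32621944  0.03386107] [-0.36136561  1.00319399  2.94755421] 0.30960436526575524 30.226802229881287 [ 9.99999946e-01  2.66374333e-04 -1.32604279e-04 -1.42843332e-04]
```

View pics/p2.png

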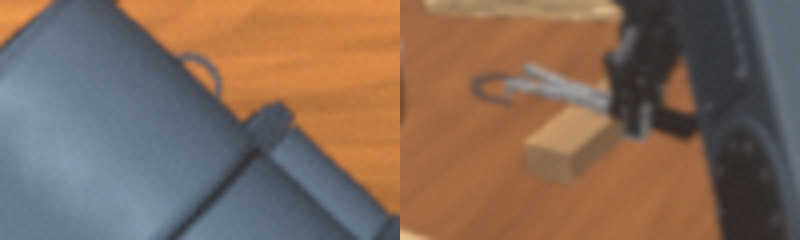

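The right view shows the handles squeezed together and the ring open in a C at (490,88). The gap fits the 28 mm stop. I'll lift and carry it.

>>> {"api": "drive_tool", "payload": {
  "plan": [
    [0,0,0,0,0,0,-1],
    [0,0,-0.005,0,0,0,-1],
    [0,0,-0.015,0,0,0,-1],
    [0,0,-0.03,0,0,0,-1],
    [0,0,-0.035,0,0,0,-1],
    [0,0,-0.035,0,0,0,-1],
    [0,0,-0.035,0,0,0,-1],
    [0,0,-0.025,0,0,0,-1],
    [0,0,-0.01,0,0,0,-1],
    [0,0,0,0,0,0,-1]
  ],
  "newtons": 45
}}

```text
t: 17.8
tcp_pos: [0.4665, -0.3267, 0.2255]
tool_rot: [1.0, 0.0, 0.001, 0.001]
force: [-0.2, 0.1, -2.1]
finger_gap: 0.286
gripper_force: 45.8
```

>>> {"api": "drive_tool", "payload": {
  "plan": [
    [0,-0.01,0,0,0,0,-1],
    [0,-0.02,0,0,0,0,-1],
    [-0.001,-0.025,0,0,0,0,-1],
    [-0.001,-0.025,0,0,0,0,-1],
    [-0.001,-0.025,0,0,0,0,-1],
    [-0.001,-0.025,0,0,0,0,-1],
    [-0.001,-0.025,0,0,0,0,-1],
    [-0.001,-0.025,0,0,0,0,-1],
    [-0.001,-0.025,0,0,0,0,-1],
    [0,-0.025,0,0,0,0,-1]
  ]
}}

```text
t: 18.8
tcp_pos: [0.4569, -0.0932, 0.2223]
tool_rot: [1.0, 0.001, -0.002, -0.001]
force: [1.0, 0.0, -2.7]
finger_gap: 0.289
gripper_force: 45.8
```

>>> {"api": "drive_tool", "payload": {
  "plan": [
    [0,-0.025,0,0,0,0,-1],
    [0,-0.025,0,0,0,0,-1],
    [0,-0.025,0,0,0,0,-1],
    [0,-0.02,0,0,0,0,-1],
    [0,-0.01,0,0,0,0,-1],
    [0,0,0,0,0,0,-1],
    [0,0,0,0,0,0,-1]
  ]
}}

```text
t: 19.5
tcp_pos: [0.4584, 0.0088, 0.2234]
tool_rot: [1.0, 0.001, -0.001, 0.0]
force: [1.0, -0.9, -1.3]
finger_gap: 0.29
gripper_force: 45.8
```

Run:
```python
from h import *
s=snap("side");t=snap("top")
b=cv2.resize(s["image"][155:245,195:295],(400,360),interpolation=cv2.INTER_CUBIC)
a=cv2.resize(t["image"][130:220,200:300],(400,360),interpolation=cv2.INTER_CUBIC)
cv2.imwrite("pics/r.png",np.hstack([a,b])[...,::-1]);q=manip.sense();print(q['tcp_pos'],q['force'],q['finger_gap'],q['gripper_force'],q['tool_rot'])
```

```text
[0.45891238 0.00805525 0.22363711] [-0.65282402  0.16396664 -1.7025041 ] 0.28799739646873973 45.78938126564026 [ 9.99999978e-01 -1.29320367e-04 -1.35280570e-04  9.45077077e-05]
```

View pics/r.png

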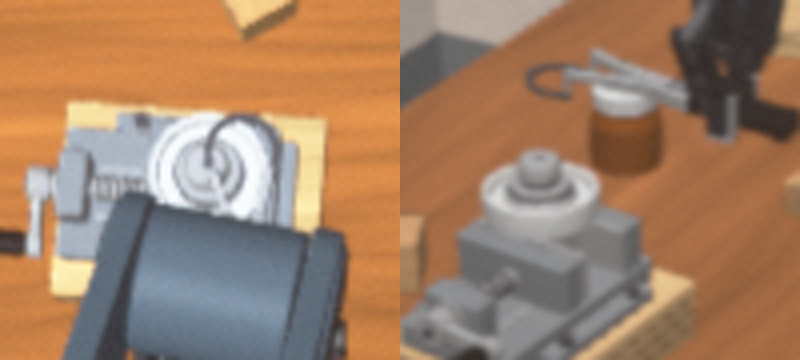

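The ring is clear of everything and open, but 25 mm short in y. Both cameras see its front arc (top crop (240,140), side crop (550,82)). I'll correct this, lower a little and measure.

>>> {"api": "drive_tool", "payload": {
  "plan": [
    [0,-0.0085,0,0,0,0,-1],
    [0,-0.0085,0,0,0,0,-1],
    [0,-0.0085,0.005,0,0,0,-1],
    [0,0,0.01,0,0,0,-1],
    [0,0,0.005,0,0,0,-1],
    [0,0,0,0,0,0,-1],
    [0,0,0,0,0,0,-1]
  ]
}}

```text
t: 20.3
tcp_pos: [0.4588, 0.034, 0.2034]
tool_rot: [1.0, 0.0, -0.0, -0.0]
force: [0.3, -0.2, -1.5]
finger_gap: 0.29
gripper_force: 45.8
```

```bash
cat > r.py <<'E'
from h import *
from scipy.optimize import least_squares
q=manip.sense();tc=q['tcp_pos'];print("tcp",tc.round(4),q['tool_rot'].round(4),q['force'].round(1),q['gripper_force'])
exp=tc+[.1403,0,-.0135];print("expected ring",exp.round(4))
for n in("top","side"):
    s=snap(n);P=cloud(s);h=cv2.cvtColor(s["image"],cv2.COLOR_RGB2HSV);X,Y,Z=np.moveaxis(P,-1,0);e=exp
    m=(abs(Z-e[2])<.012)&(np.hypot(X-e[0],Y-e[1])<.034)&(np.hypot(X-e[0],Y-e[1])>.012)&(h[...,2]<140)
    vu=np.argwhere(m); q3=P[m]
    z=np.median(q3[:,2]); A=np.c_[q3[:,:2]-q3[:,:2].mean(0),np.ones(len(q3))];pl=np.linalg.lstsq(A,q3[:,2],rcond=None)[0]
    w=np.array([onz(s,u,v,e[2])[:2] for v,u in vu])
    f=least_squares(lambda p:np.hypot(*(w-p[:2]).T)-p[2],[e[0],e[1],.022],loss='soft_l1',f_scale=.001).x
    f2=least_squares(lambda p:np.hypot(*(w-p[:2]).T)-.0225,[e[0],e[1]],loss='soft_l1',f_scale=.001).x
    print(n,len(w),"ring z",z.round(4),"slopes",pl[:2].round(3),"fit",f.round(4),"fixedR",f2.round(4))
    k=(np.hypot(X-.6,Y-.035)<.05)&(Z>.135)&(Z<.143); c=cv2.minEnclosingCircle(P[k][:,:2].astype(np.float32));print("  wheel",np.round(c[0],4),round(c[1],4),"z",np.median(Z[k]).round(4))
    k=(np.hypot(X-.6,Y-.035)<.03)&(Z>.16)&(Z<.168)&(h[...,2]>110);
    if k.sum()>10: print("  shaft",k.sum(),P[k].mean(0).round(4),np.round(cv2.minEnclosingCircle(P[k][:,:2].astype(np.float32))[0],4))
    u,v=proj(s,e);print("  px",u,v)
    cv2.imwrite(f"pics/_{n}.png",cv2.resize(s["image"][int(v)-25:int(v)+25,int(u)-33:int(u)+33],(528,400),interpolation=cv2.INTER_CUBIC)[...,::-1])
E
python3 r.py
```

```text
tcp [0.4588 0.034  0.2034] [ 1.e+00  2.e-04 -4.e-04 -0.e+00] [ 0.3 -0.2 -1.5] 45.813841223716736
expected ring [0.5991 0.034  0.1899]
top 22 ring z 0.1978 slopes [0.03  0.032] fit [0.5981 0.0325 0.024 ] fixedR [0.5996 0.0323]
  wheel [0.5991 0.0335] 0.0428 z 0.1388
  shaft 92 [0.5991 0.034  0.1639] [0.5994 0.0335]
  px 250.61804385444592 169.23722271252933
side 48 ring z 0.1994 slopes [ 0.014 -0.01 ] fit [0.6055 0.0192 0.025 ] fixedR [0.6079 0.02  ]
  wheel [0.602  0.0352] 0.0468 z 0.1392
  shaft 59 [0.5975 0.0404 0.1638] [0.5975 0.0378]
  px 230.2443811722659 186.62704213071228
```

```bash
sed -i 's/exp=tc+\[.1403,0,-.0135\]/exp=tc+[.1403,0,-.0035]/; s/<.012)&(np.hypot/<.017)\&(np.hypot/' r.py
cat >> r.py <<'E'
    m=(X>.47)&(X<.578)&(abs(Y-tc[1])<.03)&(abs(Z-tc[2]-.005)<.025)&(h[...,1]<110);p=P[m]
    if len(p)>10:
        for a in np.arange(.48,.58,.02):
            j=p[abs(p[:,0]-a)<.01]
            if len(j)>3: print("  body x%.2f n%d z %s y %.4f"%(a,len(j),np.percentile(j[:,2],[50,90]).round(4),np.median(j[:,1])))
E
python3 r.py
```

```text
tcp [0.4591 0.0339 0.2039] [1.e+00 1.e-04 1.e-04 0.e+00] [ 0.9 -1.  -1.4] 45.802860260009766
expected ring [0.5994 0.0339 0.2004]
top 22 ring z 0.1987 slopes [0.019 0.048] fit [0.596  0.0325 0.024 ] fixedR [0.5976 0.0319]
  wheel [0.5997 0.0335] 0.0427 z 0.1391
  shaft 89 [0.5994 0.0341 0.1639] [0.5992 0.0336]
  px 250.3733013297615 168.26283077256636
  body x0.54 n15 z [0.2164 0.2183] y 0.0242
  body x0.56 n40 z [0.2156 0.2189] y 0.0321
side 64 ring z 0.2003 slopes [-0.166 -0.031] fit [0.5942 0.0352 0.0253] fixedR [0.5973 0.0354]
  wheel [0.6004 0.0381] 0.0451 z 0.1392
  shaft 51 [0.5979 0.0388 0.1641] [0.5988 0.0379]
  px 230.01165543895695 183.33461135653292
  body x0.48 n26 z [0.2125 0.2161] y 0.0467
  body x0.50 n36 z [0.2129 0.2156] y 0.0416
  body x0.52 n43 z [0.2147 0.2179] y 0.0404
  body x0.54 n50 z [0.2158 0.218 ] y 0.0407
  body x0.56 n37 z [0.2151 0.218 ] y 0.0462
```

Run:
```python
import cv2,numpy as np
a=cv2.imread("pics/_top.png");b=cv2.imread("pics/_side.png")
cv2.imwrite("pics/rr.png",np.hstack([cv2.resize(a,(396,300)),cv2.resize(b,(396,300))]))
```

```text
(no output)
```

View pics/rr.png

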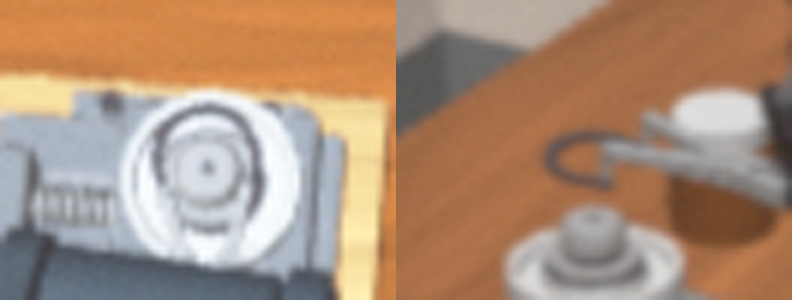

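Both views show the spread ring hovering just above and almost concentric with the shaft end. The ring sits about 9 mm higher than expected relative to the tool, and the body rises toward the nose, so the pliers are pitched nose-up by about 0.066 rad. I'll pitch the tool down 3.8° and re-measure.

>>> {"api": "drive_tool", "payload": {
  "plan": [
    [0,0,0,0,-1.3,0,-1],
    [0,0,0,0,-1.3,0,-1],
    [0,0,0,0,-1.2,0,-1],
    [0,0,0,0,0,0,-1],
    [0,0,0,0,0,0,-1]
  ]
}}

```text
t: 21.0
tcp_pos: [0.459, 0.0342, 0.2037]
tool_rot: [0.999, 0.0, -0.033, -0.0]
force: [0.2, -0.2, -1.4]
finger_gap: 0.291
gripper_force: 45.9
```

```bash
sed -i 's/1403,0,-.0035\]/1403,0,-.0125]/' r.py; python3 r.py
```

```text
tcp [0.459  0.0342 0.2037] [ 9.994e-01  3.000e-04 -3.330e-02 -0.000e+00] [ 0.2 -0.2 -1.4] 45.85898458957672
expected ring [0.5993 0.0342 0.1912]
top 32 ring z 0.1896 slopes [ 0.033 -0.012] fit [0.5949 0.0325 0.023 ] fixedR [0.5954 0.0323]
  wheel [0.6011 0.0335] 0.0421 z 0.1387
  shaft 90 [0.5994 0.0339 0.1639] [0.5994 0.0333]
  px 250.5233610023606 169.0460455227069
side 59 ring z 0.1901 slopes [-0.207 -0.105] fit [0.5902 0.0337 0.0263] fixedR [0.5952 0.0362]
  wheel [0.6025 0.0374] 0.0466 z 0.1397
  shaft 54 [0.5979 0.0399 0.1643] [0.5993 0.0372]
  px 230.12074763193687 186.23972404509405
  body x0.48 n27 z [0.2099 0.2147] y 0.0457
  body x0.50 n35 z [0.2098 0.213 ] y 0.0431
  body x0.52 n48 z [0.2105 0.2138] y 0.0404
  body x0.54 n45 z [0.2096 0.2117] y 0.0431
  body x0.56 n35 z [0.208  0.2106] y 0.0449
```

Now the body is level and the ring sits 13.8 mm below the TCP, as expected. Next I'll refine its centre with radial dark-line profiles.

```bash
cat > rp.py <<'E'
from h import *
import sys
from scipy.optimize import least_squares
zr=float(sys.argv[1]);c0=np.array([float(sys.argv[2]),float(sys.argv[3])])
rs=np.arange(.010,.034,.0005)
for n,dy in(("top",0),("side",.0042)):
    acc=np.mean([cv2.cvtColor(snap(n)["image"],cv2.COLOR_RGB2GRAY).astype(np.float32) for _ in range(3)],0); s=dict(np.load(n+".npz"))
    pts=[];row=[]
    for a in range(-120,121,10):
        t=np.radians(a);p=[proj(s,(c0[0]+r*np.cos(t),c0[1]+dy+r*np.sin(t),zr)) for r in rs]
        p=np.array(p,np.float32);g=cv2.remap(acc,p[:,0][:,None],p[:,1][:,None],cv2.INTER_CUBIC).ravel()
        i=g.argmin(); row.append(f"{a}:{rs[i]*1e3:.1f}/{g[i]:.0f}")
        if g[i]<105 and 0<i<len(rs)-1: pts.append([c0[0]+rs[i]*np.cos(t),c0[1]+rs[i]*np.sin(t)])
    print(n,*row);pts=np.array(pts)
    if len(pts)<5: continue
    f=least_squares(lambda q:np.hypot(*(pts-q[:2]).T)-q[2],[*c0,.022],loss='soft_l1',f_scale=.0007);print(n,len(pts),f.x.round(4))
q=manip.sense();print(q['tcp_pos'].round(4),q['force'].round(1),q['t'])
E
python3 rp.py .190 .598 .0335
```

```text
top -120:26.5/119 -110:25.0/105 -100:23.5/124 -90:23.0/126 -80:22.5/134 -70:22.0/132 -60:21.5/129 -50:21.0/119 -40:20.5/111 -30:20.0/109 -20:20.5/117 -10:20.5/110 0:20.0/106 10:21.0/112 20:20.5/118 30:20.5/116 40:19.5/116 50:19.5/106 60:20.0/107 70:20.5/114 80:21.0/122 90:21.0/141 100:21.5/136 110:22.5/136 120:23.0/181
side -120:10.0/132 -110:33.5/131 -100:33.5/125 -90:32.0/118 -80:30.0/113 -70:29.5/114 -60:24.5/102 -50:23.0/92 -40:22.5/91 -30:22.0/91 -20:21.5/91 -10:21.5/90 0:21.5/90 10:20.5/91 20:20.0/92 30:20.0/92 40:20.0/92 50:20.0/92 60:20.5/91 70:20.5/91 80:21.5/90 90:22.0/91 100:22.0/94 110:21.0/97 120:21.0/98
side 19 [0.5959 0.0314 0.0231]
[0.4588 0.0341 0.2039] [ 0.2  0.5 -0.9] 21.4
```

>>> {"api": "drive_tool", "payload": {
  "plan": [
    [0.0017,-0.0007,0,0,0,0,-1],
    [0.0017,-0.0006,0,0,0,0,-1],
    [0,0,0,0,0,0,-1],
    [0,0,0,0,0,0,-1],
    [0,0,0,0,0,0,-1]
  ]
}}

```text
t: 21.9
tcp_pos: [0.4622, 0.0355, 0.2036]
tool_rot: [0.999, 0.0, -0.033, -0.0]
force: [0.8, 0.5, -2.4]
finger_gap: 0.291
gripper_force: 45.9
```

```bash
sed -i 's/g\[i\]<105/g[i]<(137 if n=="top" else 105)/' rp.py; python3 rp.py .190 .599 .034; python3 r.py | grep -E "ring|shaft|wheel"
```

```text
top -120:28.0/126 -110:24.0/122 -100:23.0/119 -90:22.5/136 -80:22.5/136 -70:22.0/123 -60:22.0/119 -50:22.5/124 -40:23.0/133 -30:23.0/123 -20:23.5/127 -10:23.5/122 0:23.5/125 10:23.5/123 20:23.0/134 30:23.5/126 40:23.5/130 50:24.0/115 60:24.0/122 70:23.0/135 80:23.0/130 90:22.0/128 100:21.5/138 110:22.0/173 120:33.5/123
top 22 [0.5991 0.0343 0.0231]
side -120:10.0/131 -110:33.5/130 -100:33.5/126 -90:33.5/120 -80:29.5/115 -70:29.0/112 -60:27.5/111 -50:24.0/98 -40:24.5/94 -30:24.0/92 -20:23.5/90 -10:24.0/88 0:23.0/89 10:23.0/91 20:23.0/93 30:23.0/94 40:23.0/94 50:23.0/93 60:23.0/91 70:22.5/91 80:22.5/91 90:23.0/91 100:22.5/92 110:22.0/95 120:21.5/101
side 18 [0.5994 0.0332 0.0231]
[0.4623 0.0354 0.2036] [ 0.2  0.3 -1.8] 22.2
expected ring [0.6026 0.0354 0.1911]
top 21 ring z 0.1891 slopes [-0.006  0.051] fit [0.5967 0.0349 0.0248] fixedR [0.5993 0.0338]
  wheel [0.602  0.0333] 0.0412 z 0.1395
  shaft 91 [0.5996 0.0341 0.1639] [0.6001 0.0333]
side 60 ring z 0.1896 slopes [-0.245 -0.092] fit [0.5953 0.0364 0.0256] fixedR [0.5992 0.0377]
  wheel [0.6006 0.0372] 0.0455 z 0.1393
  shaft 50 [0.598  0.0396 0.1638] [0.5993 0.0377]
```

The ring is centred on the shaft within 0.5 mm in both views. I'll lower it gently.

>>> {"api": "drive_tool", "payload": {
  "plan": [
    [0.0003,0,0.004,0,0,0,-1],
    [0.0003,0,0.004,0,0,0,-1],
    [0.0002,0,0.004,0,0,0,-1],
    [0.0003,0,0.004,0,0,0,-1],
    [0.0002,0,0.003,0,0,0,-1],
    [0,0,0,0,0,0,-1],
    [0,0,0,0,0,0,-1]
  ]
}}

```text
t: 23.0
tcp_pos: [0.4623, 0.0354, 0.1844]
tool_rot: [0.999, 0.0, -0.033, -0.0]
force: [0.8, 0.2, -1.8]
finger_gap: 0.289
gripper_force: 45.9
```

```bash
python3 rp.py .171 .599 .034; sed -i 's/expected ring",exp/expected",exp/' r.py; python3 r.py | grep -E "ring|shaft"
```

```text
top -120:25.5/120 -110:24.5/104 -100:23.5/106 -90:22.5/122 -80:22.0/139 -70:22.5/141 -60:22.5/132 -50:22.5/122 -40:22.5/125 -30:22.5/121 -20:22.5/118 -10:22.5/112 0:23.0/107 10:22.5/109 20:22.0/108 30:22.0/110 40:22.5/108 50:22.5/111 60:22.0/119 70:22.5/133 80:22.0/128 90:22.0/131 100:22.0/142 110:22.5/170 120:33.5/133
top 20 [0.5982 0.0335 0.0231]
side -120:10.0/141 -110:33.5/130 -100:33.5/124 -90:31.0/119 -80:28.0/108 -70:28.0/109 -60:26.5/106 -50:24.0/95 -40:23.5/91 -30:24.0/92 -20:24.0/89 -10:23.5/87 0:23.5/88 10:23.0/90 20:23.0/90 30:23.0/90 40:23.0/89 50:22.5/92 60:21.5/98 70:21.0/103 80:22.0/105 90:22.5/102 100:23.0/106 110:22.5/109 120:23.0/104
side 16 [0.5989 0.0329 0.0234]
[0.4624 0.0354 0.1847] [ 0.9 -0.2 -2.2] 23.3
top 26 ring z 0.1696 slopes [-0.01   0.051] fit [0.5979 0.0335 0.0233] fixedR [0.5988 0.0333]
  shaft 107 [0.601  0.0332 0.1642] [0.6022 0.0333]
side 77 ring z 0.1697 slopes [-0.11  -0.126] fit [0.589  0.0358 0.0296] fixedR [0.5964 0.0408]
  shaft 34 [0.598  0.0381 0.1639] [0.6026 0.039 ]
```

>>> {"api": "drive_tool", "payload": {
  "plan": [
    [0.0006,0,0.002,0,0,0,-1],
    [0.0004,0,0.002,0,0,0,-1],
    [0.0001,0,0.002,0,0,0,-1],
    [0.0002,0,0.002,0,0,0,-1],
    [0.0001,0,0.002,0,0,0,-1],
    [0,0,0,0,0,0,-1]
  ]
}}

```text
t: 24.0
tcp_pos: [0.4628, 0.0355, 0.1741]
tool_rot: [0.999, 0.0, -0.034, -0.0]
force: [0.7, 0.5, -2.2]
finger_gap: 0.289
gripper_force: 45.9
```

>>> {"api": "drive_tool", "payload": {
  "plan": [
    [0.0001,0,0.002,0,0,0,-1],
    [0.0002,0,0.002,0,0,0,-1],
    [0.0001,0,0.002,0,0,0,-1],
    [0.0001,0,0.0015,0,0,0,-1],
    [0,0,0,0,0,0,-1],
    [0,0,0,0,0,0,-1]
  ]
}}

```text
t: 24.6
tcp_pos: [0.4631, 0.0355, 0.1669]
tool_rot: [0.999, 0.0, -0.033, 0.0]
force: [-0.2, -0.1, -2.1]
finger_gap: 0.291
gripper_force: 45.9
```

```bash
python3 rp.py .1505 .599 .034; python3 r.py | grep -E "ring|shaft|wheel|body"
```

```text
top -120:24.0/133 -110:23.0/120 -100:23.0/115 -90:22.5/117 -80:22.5/130 -70:22.5/134 -60:23.0/141 -50:23.0/129 -40:23.0/122 -30:23.5/119 -20:23.5/121 -10:23.5/117 0:24.0/120 10:23.5/111 20:23.0/119 30:24.0/121 40:23.5/121 50:23.5/122 60:23.5/133 70:23.0/137 80:23.0/130 90:22.5/128 100:22.0/142 110:22.0/177 120:33.5/146
top 20 [0.5995 0.0341 0.023 ]
side -120:11.0/126 -110:10.0/130 -100:10.0/133 -90:33.5/122 -80:10.0/135 -70:10.0/135 -60:12.0/136 -50:10.0/142 -40:10.0/147 -30:10.0/150 -20:33.5/111 -10:29.5/97 0:26.5/100 10:25.0/103 20:23.5/103 30:22.5/102 40:22.0/99 50:20.5/95 60:16.5/93 70:16.5/92 80:15.5/93 90:14.5/94 100:13.5/96 110:13.5/97 120:14.0/97
side 14 [0.6049 0.027  0.0224]
[0.4631 0.0354 0.167 ] [ 0.1 -0.1 -0.9] 24.9
top 20 ring z 0.1534 slopes [-0.022 -0.014] fit [0.5983 0.0343 0.0237] fixedR [0.5996 0.0333]
  wheel [0.6011 0.0335] 0.0417 z 0.1386
  shaft 96 [0.5987 0.0336 0.1635] [0.5947 0.0306]
side 107 ring z 0.1511 slopes [-0.083 -0.172] fit [0.5894 0.0343 0.0301] fixedR [0.5915 0.0482]
  wheel [0.6002 0.0381] 0.043 z 0.1393
  shaft 52 [0.5974 0.0376 0.1644] [0.592  0.0353]
  body x0.48 n19 z [0.1764 0.1824] y 0.0491
  body x0.50 n36 z [0.1733 0.1769] y 0.0449
  body x0.52 n39 z [0.1737 0.1767] y 0.0406
  body x0.54 n44 z [0.1726 0.1763] y 0.0417
  body x0.56 n40 z [0.1724 0.1749] y 0.0446
```

>>> {"api": "drive_tool", "payload": {
  "plan": [
    [0.0001,0,0.001,0,0,0,-1],
    [0,0,0.001,0,0,0,-1],
    [0.0001,0,0.0007,0,0,0,-1],
    [0,0,0,0,0,0,-1],
    [0,0,0,0,0,0,-1]
  ]
}}

```text
t: 25.5
tcp_pos: [0.463, 0.0354, 0.1642]
tool_rot: [0.999, 0.0, -0.033, -0.0]
force: [-0.3, -0.8, -1.9]
finger_gap: 0.291
gripper_force: 45.9
```

```bash
cat > z.py <<'E'
from h import *
F=[];q=None
R={"top":[], "side":[]};S={"top":[], "side":[]}
for k in range(4):
    for n in R:
        s=snap(n);F.append(manip.sense()['force']);P=cloud(s);h=cv2.cvtColor(s["image"],cv2.COLOR_RGB2GRAY);X,Y,Z=np.moveaxis(P,-1,0)
        c=(.5993,.0335) if n=="top" else (.5985,.0375); d=np.hypot(X-c[0],Y-c[1])
        m=(abs(d-.0225)<.004)&(X>c[0]-.012)&(h<(125 if n=="top" else 100))&(Z>.140)&(Z<.16);R[n]+=list(Z[m]); S[n]+=list(Z[(d<.012)&(Z>.155)&(Z<.17)])
for n in R: print(n,len(R[n]),"ringtop-shaftend",np.percentile(R[n],[25,50,75]).round(4)-np.median(S[n]).round(4),np.median(S[n]))
q=manip.sense();print(q['t'],q['tcp_pos'].round(4),np.mean(F,0).round(2),q['ft_torque'].round(2))
E
python3 z.py; python3 rp.py .149 .599 .034|grep -E "top [0-9]"
```

```text
top 43 ringtop-shaftend [-0.0162 -0.0148 -0.0129] 0.16404718011770547
side 43 ringtop-shaftend [-0.0168 -0.0155 -0.0146] 0.16513665749633255
25.9 [0.4631 0.0354 0.1643] [-0.02  0.21 -1.79] [-0.04  0.03  0.09]
top 21 [0.6002 0.0338 0.0226]
```

>>> {"api": "drive_tool", "payload": {
  "plan": [
    [0,0,0.0005,0,0,0,-1],
    [0,0,0,0,0,0,-1],
    [0,0,0,0,0,0,-1]
  ]
}}

```text
t: 26.5
tcp_pos: [0.4631, 0.0354, 0.1638]
tool_rot: [0.999, 0.0, -0.033, 0.0]
force: [0.9, -1.7, -1.0]
finger_gap: 0.291
gripper_force: 45.9
```

>>> {"api": "drive_tool", "payload": {
  "plan": [
    [0,0,0.0005,0,0,0,-1],
    [0,0,0,0,0,0,-1],
    [0,0,0,0,0,0,-1]
  ]
}}

```text
t: 26.8
tcp_pos: [0.4631, 0.0354, 0.1633]
tool_rot: [0.999, 0.0, -0.033, 0.0]
force: [-0.9, -0.1, -1.5]
finger_gap: 0.293
gripper_force: 46.0
```

```bash
python3 z.py; python3 rp.py .1485 .599 .034|grep -E "top [0-9]"
```

```text
top 41 ringtop-shaftend [-0.0158 -0.0145 -0.0127] 0.16381509147632412
side 43 ringtop-shaftend [-0.0166 -0.0156 -0.0145] 0.16503786786828
27.2 [0.463  0.0354 0.1633] [-0.3   0.2  -0.69] [ 0.02 -0.03 -0.04]
top 21 [0.6003 0.0339 0.0226]
```

>>> {"api": "drive_tool", "payload": {
  "plan": [
    [0,0,0.0006,0,0,0,-1],
    [0,0,0,0,0,0,-1],
    [0,0,0,0,0,0,-1]
  ]
}}

```text
t: 27.8
tcp_pos: [0.463, 0.0354, 0.1627]
tool_rot: [0.999, 0.0, -0.033, 0.0]
force: [-0.1, 0.6, 0.4]
finger_gap: 0.294
gripper_force: 46.0
```

```bash
python3 z.py
```

```text
top 37 ringtop-shaftend [-0.016  -0.0141 -0.0131] 0.1645334701289739
side 42 ringtop-shaftend [-0.0176 -0.016  -0.0149] 0.1652706202256975
28.2 [0.463  0.0354 0.1627] [-0.55 -0.06  0.46] [-0.03 -0.06  0.03]
```

Light contact with the washer (about 2 N) began near TCP z 0.1638. I'll back off so the ring floats at groove mid-height.

>>> {"api": "drive_tool", "payload": {
  "plan": [
    [-0.0003,0,-0.0008,0,0,0,-1],
    [-0.0003,0,-0.0008,0,0,0,-1],
    [0,0,0,0,0,0,-1],
    [0,0,0,0,0,0,-1],
    [0,0,0,0,0,0,-1],
    [0,0,0,0,0,0,-1]
  ]
}}

```text
t: 28.8
tcp_pos: [0.4624, 0.0355, 0.1642]
tool_rot: [0.999, 0.0, -0.033, -0.0]
force: [-0.5, -0.3, -2.0]
finger_gap: 0.288
gripper_force: 45.8
```

```bash
python3 z.py; python3 rp.py .149 .599 .034|grep -E "top [0-9]"
```

```text
top 43 ringtop-shaftend [-0.0162 -0.0155 -0.0136] 0.16434461571143966
side 45 ringtop-shaftend [-0.0174 -0.015  -0.014 ] 0.16505805593409872
29.2 [0.4625 0.0354 0.1643] [ 0.16  0.15 -1.69] [0.   0.01 0.03]
top 19 [0.5993 0.0339 0.0228]
```

The ring is centred within about 0.5 mm, free of contact and at rest, so I'm handing in.

```bash
python3 -c "
from station import manip
print(manip.sign_off())"
```

```text
the job is handed in; nothing more can be done
None
```

I handed the job in at about 29 s with the vise cranked about 0.4 rad past contact (grip force not measured) and the spread ring held free of contact at the groove, about 0.5 mm off the shaft axis by camera; no verdict came back.

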